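# Get the mandarin out from behind the can, the jar and the tube

## Task

The mandarin on the wooden tray is boxed in by the can, the spice jar and the tube: first stand those three upright on the dark rubber mat, leaving the mandarin where it is, then put the mandarin into the little white dish. Afterwards put the can, the jar and the tube back upright on the tray, each on the very pad it stood on at the start, and let go of everything. Leave the mug and the glass where they are.

Things in the scene. Friction and masses are not known exactly. Their poses are not given: they have to be found in the camera images.
- tray: fixed light wooden tray, 170 (its x, front to back) by 220 mm (its y), floor 6 mm high, rim 12 mm high, 7 wide; origin under its centre. Round grey felt pads flush in the floor: the back one (48 mm) at x +36, y 0 mm has the mandarin; three (62 mm) at (-28, 0), (+20, +61), (+20, -61) have the can, jar and tube; which has which changes
- mat: fixed dark rubber mat lying flat, 250 mm (its x) by 140 mm (its y), 4 mm thick, with a thin grey line near each short end; origin at the centre of its underside. It lies to the left or the right of the tray. A thing counts as on the mat when the middle of its foot is over it
- dish: fixed small round white dish, an open cup 57 mm across at the rim and 14 mm high, inner floor 4 mm high, mouth 49 mm across; the mandarin sits in it and stands out over the rim. Origin at the centre of its underside. It stands on the other side of the tray from the mat
- mandarin: loose orange mandarin on the tray (another, at the back of the worktop, is no part of the job), nearly round, 58 mm across and 53 mm high, about 80 g; origin at the centre of its underside while it stands as at the start (turns with it); it can roll. At the start it stands on the tray's back pad
- mandarin_center (a point): the middle of the mandarin, 26.5 mm above its underside
- can: loose drinks can on the tray (another, at the back of the worktop, is no part of the job), round, 53 mm across, 134 mm high, narrowing a little above about 105 mm, up to 0.38 kg; origin at the centre of its underside, z axis up
- jar: loose spice jar with a wide yellow-brown lid, 42 mm across, 96 mm high, 0.11 kg; origin at the centre of its underside, z axis up
- tube: loose white cream tube standing upright on its cap, 182 mm high, 33 mm thick along its x axis at the cap, thinning steadily to a flat end at the top, which is 51 mm wide along its y axis, 0.08 kg; origin at the centre of its underside, z axis up. Its x axis points within 0.35 rad of the tray's x axis at the start; afterwards its heading does not matter
- mug: loose mug, dark above and white below, 97 mm high, 82 mm across, with a handle, a bystander in front of the tray; origin at its underside
- glass: loose upturned clear glass, 90 mm high, 79 mm across, a bystander in front of the tray; origin at its underside

How it is judged:
By the outcome, as a careful person would: the job done as asked, in the order asked, and still so for the second after the job is handed in, with the robot touching nothing.
It also fails if it takes over 141 s, if anything falls off the work surface, if the arm or the gripper's body presses on something with over 40 N, if the wrist force passes 120 N, or if a joint passes its speed limit or range.

## Robot

A 6-joint arm with a two-finger parallel gripper is mounted at the origin on a cart in front of the work surface, level with it; the furniture and walls round the work are solid. World frame = base frame: x ahead of the robot, y to its left, z up, the work surface at z = 0. Lengths are in m, angles in rad, forces in N, time in s.
With the tool pointing down it reaches from about 0.3 to 0.775 m from the base axis. Payload 14.6 kg.
Tool frame: the origin (TCP) lies on the mounting face of the last link; the fingertips stand 173 mm ahead of it and the grasp point (between the pads) lies 155 mm ahead of it; z points along the fingers, y is the line along which they close (so a half turn about z gives the same grasp; the last joint's range is limited). The gripper opens to 85 mm and grips with 20 to 120 N. Pads are 22 mm wide; open, the fingers measure 114 mm over their backs; the gripper's body (76 mm by 85 mm) begins 54 mm behind the grasp point. The pads swing forward as they close: fully open they stand 13 mm farther back than shut.
Start: joints at [1.229, 0.3, 1.521, -0, 1.321, -0.067], TCP at [0.149, 0.529, 0.405] pointing down, gripper open.
Joint ranges: [-3.03, 3.03], [-0.79, 2.21], [0.23, 2.52], [-1.04, 4.18], [0, 3.07], [-2.55, 2.55]. Speed limits (rad/s): [2.22, 2.22, 2.57, 3.14, 3.14, 3.14].

## Interface

Orientations are given as a unit quaternion [w, x, y, z].
In Python, from workcell import telemetry, eyes, arm gives the robot as it stands.
- The arm moves only by the tool servo_tool, never from a script. Its arguments are lists of equal length, an entry for each row: "hand": the closure, from 0 (fully open) to 1 (shut); "offset": the shift along the tool's x, y, z in units of 0.04 m (1.0 is 0.04 m), a list of three; "turn": the turn, a rotation vector about the tool's x, y, z in units of 0.1 rad (1.0 is 0.1 rad), a list of three. In form: {"hand": [hand, ...], "offset": [[tx, ty, tz], ...], "turn": [[rx, ry, rz], ...]}. A call has 1 to 8 rows; each row shifts and turns the commanded pose from where the row before left it, along the tool's axes as they then stand; what a row does not reach is not made up. A row lasts 1/8 s, in which the tool goes at most 62.5 mm and 10.7 degrees, less where a joint would pass 70% of its speed; a pose out of reach is approached as far as the arm can. A call with a number of a shift or a turn outside -1 to 1 is refused whole. A call with a gripper value outside its range is refused whole. The fingers move at their own pace and stop on an object; "squeeze" is the grip in N (left out, the last holds). Time passes only in rows, so rows that do not move let the fingers close. It gives the time, the measured TCP pose, the force, the opening and the grip force at its end, in the units of the state.
- telemetry.observe(): the state, without advancing time (a new reading comes with each control period).
- eyes.grab_frame(name): name is "scene" or "top"; returns (picture, depth): 384x512x3 uint8, red, green, blue; 384x512 float32, m along the optical axis (not along the pixel's ray), 0 where there is no reading.
- eyes.calibration(name): a dict with "K" (3x3 intrinsics, pixels), "pose" (4x4, takes a point from camera to world coordinates). Camera axes: x right, y down, z forward; pixel columns grow to the right and rows downward; lengths in m; the calibration is good to about 2 mm. A picture is of the moment at which its call begins. calibration takes no time and is no camera call.
- arm.close_job(): hands the job in; it is judged then, once.
The state is a dict: "time_s": time; "joint_pos": joint angles; "dq": joint speeds; "joint_torque": joint torques, N m; "position": TCP position; "tool_rot": TCP orientation; "ft_force": force on the tool from outside, world axes, zero at the start; "ft_torque": the same for the moment, N m; "width": finger opening in m; "grip_force": force on a finger pad.
Only numpy, scipy, OpenCV 4.12 (cv2) and the standard library are available. Lean on these libraries where they do the work, as an engineer would, in place of code of your own. Each camera call takes 0.05 s, during which the arm holds its last target. There are 200 camera calls.

## Working session

There is one attempt and no reset: what is moved stays moved. The work goes in short steps, Python scripts to look and compute and a tool call to move; the robot and the scene stay as the last step left them, time stands still between calls to the robot, and variables do not carry over. Pictures are saved under pics/ and viewed, at most 14 in all, crops included, and the job is handed in when it is done.

Besides the shell and the picture viewer there is one more tool, called after "Emit:" as name(argument=value, ...) on one line, values as JSON. servo_tool: Moves the arm, as the interface text tells. Its arguments: {"type":"object","properties":{"hand":{"type":"array","items":{"type":"number"}},"offset":{"type":"array","items":{"type":"array","items":{"type":"number"}}},"turn":{"type":"array","items":{"type":"array","items":{"type":"number"}}},"squeeze":{"type":"number"}},"required":["hand","offset","turn"]}

```bash
mkdir -p pics; ls
cat > h.py <<'E'
import numpy as np, cv2
from workcell import telemetry, eyes, arm
def grab(n,f=None):
    p,d=eyes.grab_frame(n)
    if f: cv2.imwrite('pics/'+f,p[:,:,::-1])
    return p,d
def pts(n,d):
    c=eyes.calibration(n);K=np.array(c['K']);T=np.array(c['pose'])
    v,u=np.mgrid[:d.shape[0],:d.shape[1]]
    P=np.stack([(u-K[0,2])/K[0,0]*d,(v-K[1,2])/K[1,1]*d,d],-1)
    return P@T[:3,:3].T+T[:3,3]
def ray(n,u,v,z):
    c=eyes.calibration(n);K=np.array(c['K']);T=np.array(c['pose'])
    r=T[:3,:3]@np.array([(u-K[0,2])/K[0,0],(v-K[1,2])/K[1,1],1]);o=T[:3,3]
    return o+r*(z-o[2])/r[2]
E
python3 - <<'E'
from h import *
for n in('scene','top'):
    p,d=grab(n,n+'0.png'); c=eyes.calibration(n); print(n,np.round(c['K'],1).tolist(),np.round(c['pose'],3).tolist()); np.savez(n+'0.npz',p=p,d=d)
s=telemetry.observe();print(s)
E
```

```text
pics
scene [[427.9, 0.0, 254.8], [0.0, 427.9, 199.1], [0.0, 0.0, 1.0]] [[0.849, -0.309, 0.43, 0.071], [-0.529, -0.526, 0.666, -0.675], [0.021, -0.792, -0.61, 0.707], [0.0, 0.0, 0.0, 1.0]]
top [[415.5, 0.0, 253.7], [0.0, 415.5, 197.0], [0.0, 0.0, 1.0]] [[0.013, -0.997, 0.073, 0.433], [-1.0, -0.014, -0.005, 0.004], [0.006, -0.073, -0.997, 1.303], [0.0, 0.0, 0.0, 1.0]]
{'time_s': 0.1, 'joint_pos': array([ 1.22941287e+00,  3.00416365e-01,  1.52153314e+00, -1.42236353e-07,
        1.32070858e+00, -6.66253892e-02]), 'dq': array([-2.14104023e-03, -1.08185557e-03,  8.35665474e-05,  1.70106728e-04,
       -1.25972715e-03,  1.43607548e-03]), 'joint_torque': array([ 2.23933588e-03, -5.44384575e+01, -3.62361073e+01,  9.38514717e-06,
        3.05248286e-03, -3.80889458e-05]), 'position': array([0.14922807, 0.52933456, 0.40417152]), 'tool_rot': array([-1.07857088e-04,  1.36947280e-01,  9.90578194e-01, -5.21684952e-04]), 'ft_force': array([ 0.6586979 , -0.68925276,  0.00231723]), 'ft_torque': array([ 0.03210258, -0.03956586,  0.00906945]), 'grip_force': 0.0, 'width': 0.08509060911707643}
```

View pics/scene0.png

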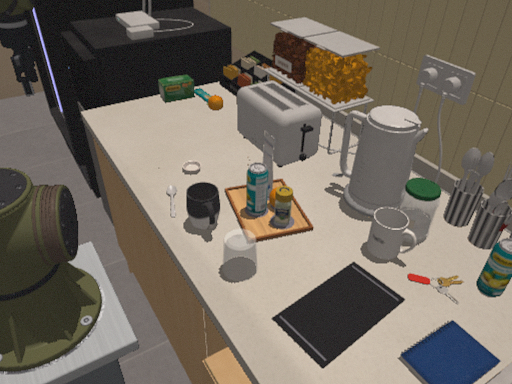

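View pics/top0.png

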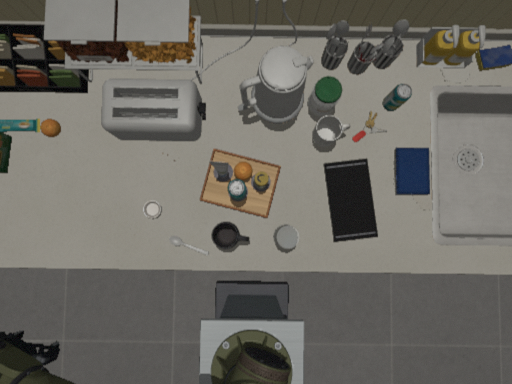

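Scene view: the tray is at about (267,208), with the can at (258,190), the jar at (283,205), the tube at (268,155) and the mandarin partly hidden at (275,195). The mat is at (340,310) and the dish at (191,167). Top view: tray (241,183), can (237,187), jar (261,182), tube (222,172), mandarin (243,172), mat (351,200), dish (152,209), mug (227,235), glass (287,237).

```bash
cat > m.py <<'E'
from h import *
z=np.load('top0.npz');p,d=z['p'],z['d'];P=pts('top',d)
def box(m,zp,lab):
    cs,_=cv2.findContours(m.astype(np.uint8),cv2.RETR_EXTERNAL,cv2.CHAIN_APPROX_NONE)
    c=max(cs,key=cv2.contourArea)[:,0]
    w=np.array([ray('top',u,v,zp)[:2] for u,v in c],np.float32)
    (cx,cy),(a,b),ang=cv2.minAreaRect(w*1000);print(lab,round(cx,1),round(cy,1),round(a,1),round(b,1),round(ang,2),'hull',cv2.boxPoints(((cx,cy),(a,b),ang)).round(0).tolist());return w
hsv=cv2.cvtColor(p,cv2.COLOR_RGB2HSV)
R=np.zeros(p.shape[:2],bool)
r=R.copy();r[140:225,190:290]=1
m=r&(hsv[...,1]>75); m=cv2.morphologyEx(m.astype(np.uint8),cv2.MORPH_CLOSE,np.ones((9,9)))
box(m,.012,'tray')
r=R.copy();r[150:250,315:385]=1
m=cv2.morphologyEx((r&(hsv[...,2]<70)).astype(np.uint8),cv2.MORPH_CLOSE,np.ones((9,9)))
box(m,.004,'mat')
r=R.copy();r[195:225,137:168]=1
m=r&(P[...,2]>.008);print('dish z',np.sort(P[...,2][r])[-5:]);q=P[m];print('dish',q.mean(0),q.min(0),q.max(0))
print('table z',np.median(P[180:200,100:140,2]),'mat z',np.median(P[190:210,345:360,2]))
r=R.copy();r[155:205,205:280]=1
for lab,lo,hi in(('can',.11,.15),('tube',.15,.2),('jar',.085,.105)):
    q=P[r&(P[...,2]>lo)&(P[...,2]<hi)];print(lab,len(q),q.mean(0).round(4),q.min(0).round(3),q.max(0).round(3))
m=r&(hsv[...,0]<14)&(hsv[...,1]>150)&(hsv[...,2]>150)&(P[...,2]>.03);q=P[m];print('mand',len(q),q.mean(0),q.min(0),q.max(0))
for lab,(a,b,c,e) in(('mug',(215,255,205,252)),('glass',(220,255,270,305)),('toaster',(75,140,95,210)),('kettle',(40,130,235,315)),('whitemug',(110,145,310,352))):
    q=P[a:b,c:e].reshape(-1,3);q=q[(q[:,2]>.04)&(q[:,2]<.4)];print(lab,len(q),q.min(0).round(3),q.max(0).round(3))
E
python3 m.py
python3 - <<'E'
import cv2
a=cv2.imread('pics/top0.png')[140:260,140:300];b=cv2.imread('pics/scene0.png')[125:245,205:325]
import numpy as np
cv2.imwrite('pics/c0.png',np.hstack([cv2.resize(a,(456,342),interpolation=2),cv2.resize(b,(342,342),interpolation=2)]))
E
```

```text
tray 571.8 42.0 218.6 169.0 76.07 hull [[464.0, -44.0], [628.0, -84.0], [680.0, 128.0], [516.0, 168.0]]
mat 524.8 -304.8 247.1 136.8 7.55 hull [[393.0, -253.0], [411.0, -389.0], [656.0, -356.0], [638.0, -221.0]]
dish z [1.3027014 1.3027014 1.3027014 1.3027014 1.3027014]
dish [0.48512913 0.29850749 0.08547882] [0.43300412 0.00441137 0.00801761] [0.51420674 0.34238047 1.3027014 ]
table z -0.0009689916381440122 mat z 0.0038741608299389663
can 331 [0.5547 0.0563 0.1329] [0.521 0.024 0.11 ] [0.609 0.118 0.15 ]
tube 69 [0.6091 0.0959 0.1694] [0.605 0.073 0.15 ] [0.612 0.12  0.187]
jar 175 [ 0.5768 -0.0052  0.1004] [ 0.52  -0.042  0.085] [0.605 0.11  0.105]m.py:22: RuntimeWarning: Mean of empty slice.
  m=r&(hsv[...,0]<14)&(hsv[...,1]>150)&(hsv[...,2]>150)&(P[...,2]>.03);q=P[m];print('mand',len(q),q.mean(0),q.min(0),q.max(0))
  ret = um.true_divide(
Traceback (most recent call last):
  File "m.py", line 22, in <module>
    m=r&(hsv[...,0]<14)&(hsv[...,1]>150)&(hsv[...,2]>150)&(P[...,2]>.03);q=P[m];print('mand',len(q),q.mean(0),q.min(0),q.max(0))
                                                                                                              ~~~~~^^^
ValueError: zero-size array to reduction operation minimum which has no identity
```

View pics/c0.png

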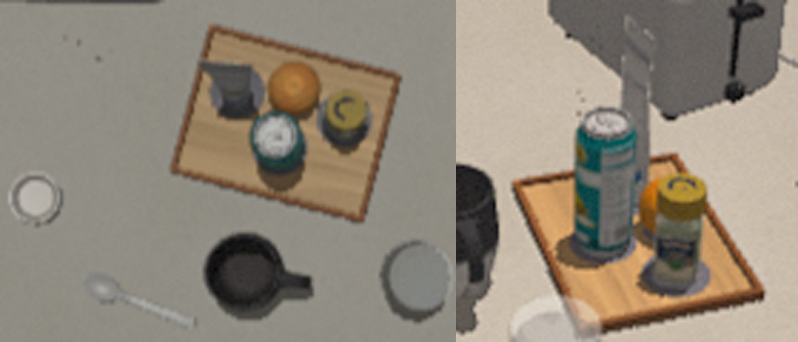

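The crop shows the can on the front pad, the tube on the left pad and the jar on the right pad. The tube's flat end runs nearly along world y. Next I'll measure the tube heading, dish, mandarin and obstacles.

```bash
cat > m2.py <<'E'
from h import *
z=np.load('top0.npz');p,d=z['p'],z['d'];P=pts('top',d);ok=d>0
hsv=cv2.cvtColor(p,cv2.COLOR_RGB2HSV)
def sub(a,b,c,e,lo,hi):
    q=P[a:b,c:e][ok[a:b,c:e]];return q[(q[:,2]>lo)&(q[:,2]<hi)]
q=sub(155,190,205,236,.16,.2);u,s,v=np.linalg.svd(q[:,:2]-q[:,:2].mean(0));print('tube top',len(q),q.mean(0),v[0],np.degrees(np.arctan2(*v[0][::-1])))
q=sub(178,205,225,250,.12,.15);print('can',q.mean(0),q.min(0),q.max(0))
q=sub(170,200,250,275,.09,.11);print('jar',q.mean(0),q.min(0),q.max(0))
q=sub(160,184,232,254,.03,.07);print('mand',q[:,2].max(),q[q[:,2]>.05].mean(0))
for lab,b in(('dish',(195,225,137,168,.007,.03)),('mug',(215,255,205,252,.06,.12)),('glass',(220,255,270,305,.06,.12)),('toaster',(75,140,95,212,.05,.4)),('kettle',(40,130,235,306,.05,.4)),('wmug',(110,145,310,352,.05,.4))):
    q=sub(*b);print(lab,len(q),q.mean(0).round(3),q.min(0).round(3),q.max(0).round(3)) if len(q) else print(lab,0)
# dish by ellipse of bright pixels
g=p[195:225,137:168].max(2);m=(g>150).astype(np.uint8)
cs,_=cv2.findContours(m,cv2.RETR_EXTERNAL,cv2.CHAIN_APPROX_NONE);c=max(cs,key=cv2.contourArea);print(g.max(),np.median(g))
(x,y),r=cv2.minEnclosingCircle(c);print('dish circ',x+137,y+195,r,ray('top',x+137,y+195,.014))
# scene check
z=np.load('scene0.npz');p2,d2=z['p'],z['d'];P2=pts('scene',d2)
q=P2[155:180,175:208].reshape(-1,3)[d2[155:180,175:208].ravel()>0];q=q[(q[:,2]>.007)&(q[:,2]<.03)];print('dish scene',len(q),q.mean(0),q.min(0),q.max(0))
q=P2[d2>0]
def near(x,y,r,lo,hi):
    k=q[(np.hypot(q[:,0]-x,q[:,1]-y)<r)&(q[:,2]>lo)&(q[:,2]<hi)];print('scene',x,y,len(k),k.mean(0).round(4),k.min(0).round(3),k.max(0).round(3)) if len(k) else print(0)
near(.545,.049,.04,.13,.16);near(.577,-.022,.035,.095,.12);near(.606,.096,.035,.16,.2);near(.607,.033,.03,.02,.07)
E
python3 m2.py
```

```text
tube top 50 [0.60970739 0.09562382 0.17519187] [-0.07496758 -0.99718597] -94.29935945125222
can [0.54589092 0.0488158  0.13354634] [0.52135909 0.02395268 0.12000955] [0.57362041 0.07546001 0.1434196 ]
jar [ 0.57828708 -0.02136156  0.10208822] [ 0.55909976 -0.04209546  0.09569118] [ 0.59839965 -0.00128021  0.10692063]
mand 0.06417086634975178 [0.60828271 0.03372644 0.0556234 ]
dish 113 [0.489 0.317 0.012] [0.461 0.287 0.007] [0.514 0.342 0.021]
mug 200 [0.411 0.063 0.09 ] [0.372 0.014 0.06 ] [0.451 0.121 0.103]
glass 466 [ 0.409 -0.1    0.088] [ 0.374 -0.135  0.062] [ 0.442 -0.066  0.095]
toaster 5876 [0.765 0.29  0.15 ] [0.698 0.142 0.05 ] [0.892 0.433 0.18 ]
kettle 3148 [ 0.825 -0.059  0.211] [ 0.776 -0.141  0.05 ] [0.911 0.041 0.265]
wmug 354 [ 0.736 -0.227  0.078] [ 0.693 -0.287  0.05 ] [ 0.794 -0.182  0.101]
188 145.0
dish circ 152.78089904785156 209.56741619110107 6.804697513580322 [0.48437472 0.31057772 0.014     ]
dish scene 91 [0.48578435 0.31844248 0.01056217] [0.45745018 0.28735023 0.00716216] [0.51156018 0.34478457 0.01464085]
scene 0.545 0.049 195 [0.5423 0.0485 0.135 ] [0.52  0.026 0.13 ] [0.565 0.071 0.141]
scene 0.577 -0.022 171 [ 0.574  -0.0228  0.1003] [ 0.555 -0.041  0.095] [0.596 0.001 0.104]
scene 0.606 0.096 116 [0.6067 0.0974 0.1734] [0.603 0.073 0.16 ] [0.61  0.124 0.187]
scene 0.607 0.033 86 [0.5843 0.0378 0.042 ] [0.577 0.023 0.02 ] [0.61  0.055 0.056]
```

Emit:
servo_tool(hand=[0,0,0,0,0,0,0,0], offset=[[0,0,0],[0,0,0],[0,0,0],[0,0,0],[0,0,0],[0,0,0],[0,0,0],[0,0,0]], turn=[[0,0,1],[0,0,1],[0,0,1],[0,0,1],[0,0,1],[0,0,1],[0,0,1],[0,0,1]], squeeze=40)

```text
time_s: 1.1
position: [0.1492, 0.5293, 0.4043]
tool_rot: [0.0, 0.513, 0.858, -0.0]
ft_force: [-0.0, 0.2, 0.1]
width: 0.0858
grip_force: 0.0
```

Emit:
servo_tool(hand=[0.2,0.2,0.2,0.2,0.2,0.2,0.2], offset=[[0,0,0],[0,0,0],[0,0,0],[0,0,0],[0,0,0],[0,0,0],[0,0,0]], turn=[[0,0,1],[0,0,1],[0,0,1],[0,0,1],[0,0,1],[0,0,0.72],[0,0,0]])

```text
time_s: 1.98
position: [0.1492, 0.5294, 0.4044]
tool_rot: [0.0, 0.733, 0.68, -0.0]
ft_force: [0.0, 0.3, 0.6]
width: 0.0684
grip_force: 0.0
```

```bash
cat >> h.py <<'E'
from scipy.spatial.transform import Rotation as Ro
def to(x,y,z):
    "tool-axis units from here to TCP target; levelling turn too"
    s=telemetry.observe();q=s['tool_rot'];R=Ro.from_quat([q[1],q[2],q[3],q[0]]).as_matrix();p=s['position']
    o=R.T@(np.array([x,y,z])-p)/.04
    a=np.degrees(np.arctan2(R[1,1],R[0,1]))
    lv=R.T@np.cross(R[:,2],[0,0,-1])/.1
    print('t',round(s['time_s'],2),'pos',p.round(4),'yaw y-axis',round(a,2),'units',o.round(2),'level',lv.round(3),'w',round(s['width'],4),'grip',round(s['grip_force'],1),'F',s['ft_force'].round(1),'q',s['joint_pos'].round(2))
E
python3 -c "
from h import *
to(.608,.096,.404)"
```

```text
t 1.98 pos [0.1492 0.5294 0.4044] yaw y-axis -4.33 units [-9.940e+00  1.225e+01  1.000e-02] level [-0.001  0.005  0.   ] w 0.0684 grip 0.0 F [0.  0.3 0.6] q [ 1.23  0.3   1.52 -0.    1.32  1.3 ]
```

Emit:
servo_tool(hand=[0.2,0.2,0.2,0.2,0.2,0.2,0.2,0.2], offset=[[-0.4,0.5,0],[-0.75,0.95,0],[-0.75,0.95,0],[-0.75,0.95,0],[-0.75,0.95,0],[-0.75,0.95,0],[-0.75,0.95,0],[-0.75,0.95,0]], turn=[[0,0,0],[0,0,0],[0,0,0],[0,0,0],[0,0,0],[0,0,0],[0,0,0],[0,0,0]])

```text
time_s: 2.98
position: [0.4182, 0.281, 0.4047]
tool_rot: [0.0, 0.733, 0.681, -0.0]
ft_force: [-0.3, 1.2, 0.9]
width: 0.0684
grip_force: 0.0
```

Emit:
servo_tool(hand=[0.2,0.2,0.2,0.2,0.2,0.2,0.2,0.2], offset=[[-0.8,0.95,0],[-0.8,0.95,0],[-0.8,0.95,0],[-0.8,0.95,0],[-0.7,0.8,0],[-0.39,0.5,0],[0,0,0],[0,0,0]], turn=[[0,0,0],[0,0,0],[0,0,0],[0,0,0],[0,0,0],[0,0,0],[0,0,0],[0,0,0]])

```text
time_s: 3.98
position: [0.6073, 0.0962, 0.4045]
tool_rot: [-0.0, 0.733, 0.68, -0.0]
ft_force: [-1.0, 1.1, 0.1]
width: 0.0683
grip_force: 0.0
```

```bash
python3 -c "
from h import *
to(.608,.096,.304)"
```

```text
t 3.98 pos [0.6073 0.0962 0.4045] yaw y-axis -4.28 units [-0.    0.02  2.51] level [-0.005 -0.     0.   ] w 0.0683 grip 0.0 F [-1.   1.1  0.1] q [0.1  0.45 1.32 0.   1.37 0.17]
```

Emit:
servo_tool(hand=[0.2,0.2,0.2,0.2,0.2,1,1,1], offset=[[0,0,0.5],[0,0,0.8],[0,0,0.8],[0,0,0.5],[0,0,0],[0,0,0],[0,0,0],[0,0,0]], turn=[[0,0,0],[0,0,0],[0,0,0],[0,0,0],[0,0,0],[0,0,0],[0,0,0],[0,0,0]], squeeze=35)

```text
time_s: 4.97
position: [0.6076, 0.0958, 0.3014]
tool_rot: [0.0, 0.733, 0.68, 0.0]
ft_force: [1.5, -0.3, 1.9]
width: 0.0141
grip_force: 9.5
```

Emit:
servo_tool(hand=[1,1,1,1], offset=[[0,0,0],[0,0,0],[0,0,0],[0,0,0]], turn=[[0,0,0],[0,0,0],[0,0,0],[0,0,0]])

```text
time_s: 5.48
position: [0.6078, 0.0957, 0.3014]
tool_rot: [0.0, 0.733, 0.68, 0.001]
ft_force: [1.0, 0.1, 6.2]
width: 0.0128
grip_force: 34.6
```

```bash
python3 -c "
from h import *
to(.614,-.333,.430)"
```

```text
t 5.47 pos [0.6078 0.0957 0.3014] yaw y-axis -4.36 units [-10.67   0.97  -3.22] level [ 0.015 -0.003  0.   ] w 0.0128 grip 34.6 F [1.  0.1 6.2] q [0.1  0.54 1.43 0.   1.17 0.17]
```

Emit:
servo_tool(hand=[1,1,1,1,1,1,1], offset=[[0,0,-0.2],[0,0,-0.5],[0,0,-0.7],[0,0,-0.7],[0,0,-0.7],[0,0,-0.45],[0,0,0]], turn=[[0,0,0],[0,0,0],[0,0,0],[0,0,0],[0,0,0],[0,0,0],[0,0,0]])

```text
time_s: 6.35
position: [0.6076, 0.0957, 0.4316]
tool_rot: [0.001, 0.733, 0.68, 0.001]
ft_force: [-0.6, 0.0, -0.8]
width: 0.0126
grip_force: 34.1
```

```bash
python3 -c "
from h import *
to(.614,-.333,.430)
p,d=grab('scene');cv2.imwrite('pics/s1.png',cv2.resize(p[60:290,150:410,::-1],(780,690))[:600])"
```

```text
t 6.35 pos [0.6076 0.0957 0.4316] yaw y-axis -4.35 units [-10.67   0.97   0.04] level [ 0.017 -0.003  0.   ] w 0.0126 grip 34.1 F [-0.6  0.  -0.8] q [ 0.1   0.43  1.28 -0.    1.43  0.17]
```

View pics/s1.png

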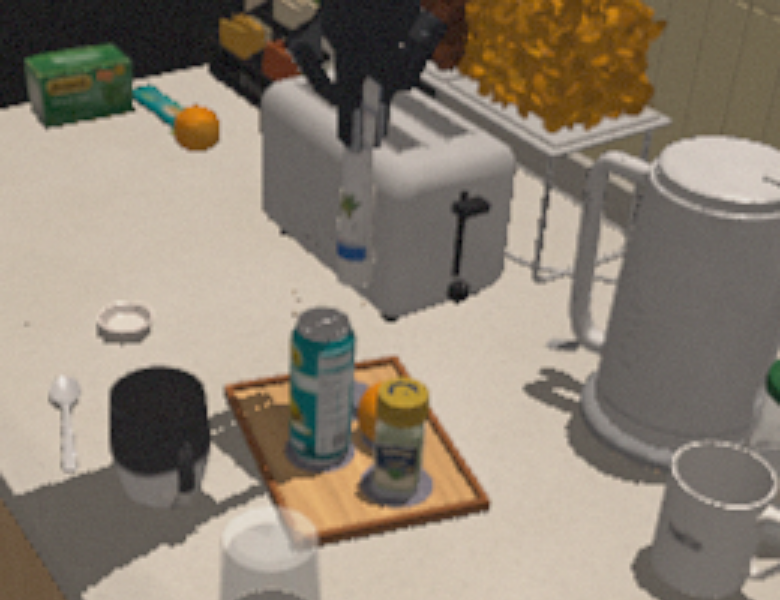

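The tube is held upright at crop (355,220), and nothing else has moved.

Emit:
servo_tool(hand=[1,1,1,1,1,1,1,1], offset=[[-0.2,0.05,0],[-0.5,0.08,0],[-0.8,0.08,0],[-0.9,0.08,0],[-0.9,0.08,0],[-0.9,0.08,0],[-0.9,0.08,0],[-0.9,0.08,0]], turn=[[0,0,0],[0,0,0],[0,0,0],[0,0,0],[0,0,0],[0,0,0],[0,0,0],[0,0,0]])

```text
time_s: 7.4
position: [0.6133, -0.1481, 0.4301]
tool_rot: [-0.0, 0.734, 0.679, -0.0]
ft_force: [-0.8, 0.1, -1.9]
width: 0.0128
grip_force: 34.1
```

Emit:
servo_tool(hand=[1,1,1,1,1,1,1,1], offset=[[-0.9,0.08,0],[-0.9,0.08,0],[-0.9,0.08,0],[-0.9,0.08,0],[-0.7,0.04,0],[-0.37,0,0],[0,0,0],[0,0,0]], turn=[[0,0,0],[0,0,0],[0,0,0],[0,0,0],[0,0,0],[0,0,0],[0,0,0],[0,0,0]])

```text
time_s: 8.4
position: [0.614, -0.3321, 0.4307]
tool_rot: [-0.0, 0.733, 0.68, 0.0]
ft_force: [0.3, 0.3, 0.1]
width: 0.0122
grip_force: 34.1
```

```bash
python3 -c "
from h import *
to(.614,-.333,.3003)"
```

```text
t 8.4 pos [ 0.614  -0.3321  0.4307] yaw y-axis -4.32 units [-0.02  0.    3.26] level [ 0.    -0.002  0.   ] w 0.0122 grip 34.1 F [0.3 0.3 0.1] q [-0.55  0.64  0.98  0.    1.53 -0.47]
```

Emit:
servo_tool(hand=[1,1,1,1,1,1,1,1], offset=[[0,0,0.3],[0,0,0.7],[0,0,0.8],[0,0,0.7],[0,0,0.4],[0,0,0.2],[0,0,0.12],[0,0,0]], turn=[[0,0,0],[0,0,0],[0,0,0],[0,0,0],[0,0,0],[0,0,0],[0,0,0],[0,0,0]])

```text
time_s: 9.4
position: [0.614, -0.3328, 0.3023]
tool_rot: [0.0, 0.733, 0.68, 0.0]
ft_force: [0.1, -0.3, -1.0]
width: 0.0126
grip_force: 34.1
```

Emit:
servo_tool(hand=[0.7,0.4,0.4,0.4,0.4], offset=[[0,0,0],[0,0,0],[0,0,0],[0,0,0],[0,0,0]], turn=[[0,0,0],[0,0,0],[0,0,0],[0,0,0],[0,0,0]])

```text
time_s: 10.02
position: [0.6139, -0.3328, 0.3019]
tool_rot: [0.0, 0.733, 0.68, 0.0]
ft_force: [-1.1, -0.2, 0.5]
width: 0.0513
grip_force: 0.0
```

```bash
python3 -c "
from h import *
to(.614,-.333,.42)"
```

```text
t 10.03 pos [ 0.6139 -0.3328  0.3019] yaw y-axis -4.35 units [-0.    0.   -2.95] level [ 0. -0.  0.] w 0.0513 grip 0.0 F [-1.1 -0.2  0.5] q [-0.55  0.72  1.14  0.    1.28 -0.47]
```

Emit:
servo_tool(hand=[0.4,0.4,0.4,0.2,0.1,0.1], offset=[[0,0,-0.3],[0,0,-0.7],[0,0,-0.8],[0,0,-0.8],[0,0,-0.4],[0,0,0]], turn=[[0,0,0],[0,0,0],[0,0,0],[0,0,0],[0,0,0],[0,0,0]])

```text
time_s: 10.78
position: [0.6139, -0.3328, 0.4228]
tool_rot: [0.001, 0.733, 0.68, 0.0]
ft_force: [0.7, -0.2, -0.4]
width: 0.0768
grip_force: 0.0
```

```bash
cat >> h.py <<'E'
def near(x,y,r,lo,hi,n='scene'):
    p,d=grab(n);P=pts(n,d);q=P[d>0];k=q[(np.hypot(q[:,0]-x,q[:,1]-y)<r)&(q[:,2]>lo)&(q[:,2]<hi)]
    print(n,'near',len(k),k.mean(0).round(4) if len(k) else '',k.min(0).round(3) if len(k) else '',k.max(0).round(3) if len(k) else '')
E
python3 -c "
from h import *
to(.545,.0487,.415)
near(.614,-.333,.06,.14,.2);near(.614,-.333,.06,.02,.08)"
```

```text
t 10.78 pos [ 0.6139 -0.3328  0.4228] yaw y-axis -4.35 units [ 9.38 -2.44  0.19] level [0.016 0.008 0.   ] w 0.0768 grip 0.0 F [ 0.7 -0.2 -0.4] q [-0.55  0.64  0.99  0.    1.51 -0.47]
scene near 478 [ 0.612  -0.3324  0.163 ] [ 0.606 -0.357  0.14 ] [ 0.617 -0.306  0.186]
scene near 376 [ 0.6019 -0.3356  0.0516] [ 0.594 -0.348  0.02 ] [ 0.622 -0.314  0.08 ]
```

Emit:
servo_tool(hand=[0.1,0.1,0.1,0.1,0.1,0.1,0.1,0.1], offset=[[0.4,-0.1,0],[0.9,-0.23,0],[1,-0.26,0],[1,-0.26,0],[1,-0.26,0],[1,-0.26,0],[1,-0.26,0],[1,-0.26,0]], turn=[[0,0,0],[0,0,0],[0,0,0],[0,0,0],[0,0,0],[0,0,0],[0,0,0],[0,0,0]])

```text
time_s: 11.88
position: [0.5603, -0.0346, 0.4205]
tool_rot: [-0.001, 0.733, 0.68, -0.001]
ft_force: [0.2, 0.9, 0.6]
width: 0.0766
grip_force: 0.0
```

Emit:
servo_tool(hand=[0.1,0.1,0.1,0.1,0.1], offset=[[1,-0.26,0.5],[0.7,-0.2,0.7],[0.38,-0.09,0.7],[0,0,0.1],[0,0,0]], turn=[[0,0,0],[0,0,0],[0,0,0],[0,0,0],[0,0,0]])

```text
time_s: 12.5
position: [0.5453, 0.0482, 0.3421]
tool_rot: [-0.0, 0.734, 0.68, -0.0]
ft_force: [0.5, 0.2, 0.8]
width: 0.0769
grip_force: 0.0
```

```bash
python3 -c "
from h import *
to(.545,.0487,.25)"
```

```text
t 12.5 pos [0.5453 0.0482 0.3421] yaw y-axis -4.37 units [ 0.01 -0.01  2.3 ] level [-0.003  0.001  0.   ] w 0.0769 grip 0.0 F [0.5 0.2 0.8] q [ 0.02  0.35  1.6  -0.    1.19  0.1 ]
```

Emit:
servo_tool(hand=[0.1,0.1,0.1,0.1,0.1,0.1,1,1], offset=[[0,0,0.4],[0,0,0.7],[0,0,0.7],[0,0,0.4],[0,0,0.18],[0,0,0],[0,0,0],[0,0,0]], turn=[[0,0,0],[0,0,0],[0,0,0],[0,0,0],[0,0,0],[0,0,0],[0,0,0],[0,0,0]], squeeze=60)

```text
time_s: 13.5
position: [0.5455, 0.0487, 0.248]
tool_rot: [0.001, 0.733, 0.68, 0.001]
ft_force: [-0.1, 0.1, 5.8]
width: 0.0513
grip_force: 56.1
```

Emit:
servo_tool(hand=[1,1,1,1], offset=[[0,0,0],[0,0,0],[0,0,0],[0,0,0]], turn=[[0,0,0],[0,0,0],[0,0,0],[0,0,0]])

```text
time_s: 14.0
position: [0.5454, 0.0487, 0.248]
tool_rot: [0.001, 0.733, 0.68, 0.001]
ft_force: [0.7, -0.3, 5.9]
width: 0.0514
grip_force: 56.1
```

```bash
python3 -c "
from h import *
to(.446,-.356,.365)"
```

```text
t 14.0 pos [0.5454 0.0487 0.248 ] yaw y-axis -4.35 units [-10.28  -1.7   -2.93] level [ 0.024 -0.001  0.   ] w 0.0514 grip 56.1 F [ 0.7 -0.3  5.9] q [ 0.02  0.47  1.67 -0.    0.99  0.1 ]
```

Emit:
servo_tool(hand=[1,1,1,1,1,1,1,1], offset=[[0,0,-0.2],[0,0,-0.5],[0,0,-0.7],[0,0,-0.7],[0,0,-0.6],[0,0,-0.25],[0,0,0],[0,0,0]], turn=[[0,0,0],[0,0,0],[0,0,0],[0,0,0],[0,0,0],[0,0,0],[0,0,0],[0,0,0]])

```text
time_s: 15.0
position: [0.545, 0.0487, 0.3636]
tool_rot: [-0.001, 0.733, 0.68, -0.001]
ft_force: [0.5, 0.3, -3.1]
width: 0.0514
grip_force: 56.9
```

Emit:
servo_tool(hand=[1,1,1,1,1,1,1,1], offset=[[-0.3,-0.05,0],[-0.6,-0.1,0],[-0.8,-0.13,0],[-0.9,-0.15,0],[-0.9,-0.15,0],[-0.9,-0.15,0],[-0.9,-0.15,0],[-0.9,-0.15,0]], turn=[[0,0,0],[0,0,0],[0,0,0],[0,0,0],[0,0,0],[0,0,0],[0,0,0],[0,0,0]])

```text
time_s: 16.0
position: [0.4843, -0.1971, 0.3642]
tool_rot: [-0.0, 0.734, 0.68, -0.0]
ft_force: [0.2, -0.6, -2.7]
width: 0.0514
grip_force: 56.9
```

Emit:
servo_tool(hand=[1,1,1,1,1,1,1], offset=[[-0.9,-0.15,0],[-0.9,-0.15,0],[-0.9,-0.15,0],[-0.8,-0.15,0],[-0.58,-0.07,0],[0,0,0],[0,0,0]], turn=[[0,0,0],[0,0,0],[0,0,0],[0,0,0],[0,0,0],[0,0,0],[0,0,0]])

```text
time_s: 16.88
position: [0.4462, -0.3558, 0.3644]
tool_rot: [-0.0, 0.733, 0.68, 0.0]
ft_force: [-0.1, 0.6, -3.1]
width: 0.0512
grip_force: 56.9
```

```bash
python3 -c "
from h import *
to(.446,-.356,.247)
near(.446,-.356,.06,.03,.35)"
```

```text
t 16.88 pos [ 0.4462 -0.3558  0.3644] yaw y-axis -4.34 units [-0.01 -0.    2.94] level [-0.004 -0.005  0.   ] w 0.0512 grip 56.9 F [-0.1  0.6 -3.1] q [-0.74  0.38  1.51  0.    1.25 -0.66]
scene near 4621 [ 0.4312 -0.3676  0.2559] [ 0.386 -0.393  0.121] [ 0.505 -0.329  0.35 ]
```

Emit:
servo_tool(hand=[1,1,1,1,1,1,1,1], offset=[[0,0,0.3],[0,0,0.7],[0,0,0.7],[0,0,0.6],[0,0,0.35],[0,0,0.2],[0,0,0.1],[0,0,0]], turn=[[0,0,0],[0,0,0],[0,0,0],[0,0,0],[0,0,0],[0,0,0],[0,0,0],[0,0,0]])

```text
time_s: 17.92
position: [0.4461, -0.3562, 0.247]
tool_rot: [0.0, 0.733, 0.68, 0.0]
ft_force: [0.3, -0.4, -2.8]
width: 0.0512
grip_force: 57.0
```

Emit:
servo_tool(hand=[0.3,0.1,0.1,0.1,0.1,0.1,0.1,0.1], offset=[[0,0,0],[0,0,0],[0,0,0],[0,0,-0.4],[0,0,-0.8],[0,0,-0.8],[0,0,-0.8],[0,0,-0.2]], turn=[[0,0,0],[0,0,0],[0,0,0],[0,0,0],[0,0,0],[0,0,0],[0,0,0],[0,0,0]])

```text
time_s: 18.92
position: [0.4461, -0.3561, 0.3698]
tool_rot: [0.002, 0.733, 0.68, 0.0]
ft_force: [-0.3, 0.4, -0.3]
width: 0.0772
grip_force: 0.0
```

```bash
python3 -c "
from h import *
to(.5773,-.022,.365)
near(.446,-.356,.05,.125,.16);near(.446,-.356,.05,.0,.06)"
```

```text
t 18.93 pos [ 0.4461 -0.3561  0.3698] yaw y-axis -4.35 units [8.58 2.64 0.11] level [0.035 0.027 0.   ] w 0.0772 grip 0.0 F [-0.3  0.4 -0.3] q [-0.74  0.37  1.5   0.    1.26 -0.66]
scene near 560 [ 0.4423 -0.3563  0.1325] [ 0.42  -0.378  0.125] [ 0.465 -0.333  0.14 ]
scene near 1207 [ 0.4329 -0.3611  0.0157] [ 0.397 -0.404  0.   ] [ 0.495 -0.307  0.06 ]
```

Emit:
servo_tool(hand=[0.2,0.2,0.2,0.2,0.2,0.2,0.2,0.2], offset=[[0.4,0.12,0],[0.9,0.28,0],[1,0.3,0],[1,0.3,0],[1,0.3,0],[1,0.3,0],[1,0.32,0],[1,0.32,0]], turn=[[0,0,0],[0,0,0],[0,0,0],[0,0,0],[0,0,0],[0,0,0],[0,0,0],[0,0,0]])

```text
time_s: 20.02
position: [0.5578, -0.0694, 0.3655]
tool_rot: [-0.001, 0.733, 0.68, -0.001]
ft_force: [0.5, -0.1, 0.5]
width: 0.0681
grip_force: 0.0
```

Emit:
servo_tool(hand=[0.2,0.2,0.2,0.2], offset=[[0.8,0.25,0],[0.48,0.15,0.3],[0,0,0.7],[0,0,0]], turn=[[0,0,0],[0,0,0],[0,0,0],[0,0,0]])

```text
time_s: 20.52
position: [0.5769, -0.0217, 0.3237]
tool_rot: [-0.002, 0.733, 0.68, -0.002]
ft_force: [-0.2, -0.1, 1.1]
width: 0.0681
grip_force: 0.0
```

```bash
python3 -c "
from h import *
to(.5773,-.022,.235)"
```

```text
t 20.52 pos [ 0.5769 -0.0217  0.3237] yaw y-axis -4.35 units [-0.01  0.02  2.22] level [-0.054 -0.001  0.   ] w 0.0681 grip 0.0 F [-0.2 -0.1  1.1] q [-0.1   0.44  1.53 -0.    1.18 -0.03]
```

Emit:
servo_tool(hand=[0.2,0.2,0.2,0.2,0.2,0.2,1,1], offset=[[0,0,0.4],[0,0,0.7],[0,0,0.6],[0,0,0.4],[0,0,0.12],[0,0,0],[0,0,0],[0,0,0]], turn=[[0,0,0],[0,0,0],[0,0,0],[0,0,0],[0,0,0],[0,0,0],[0,0,0],[0,0,0]], squeeze=40)

```text
time_s: 21.52
position: [0.5777, -0.022, 0.2392]
tool_rot: [0.001, 0.733, 0.68, 0.001]
ft_force: [-2.3, 0.8, 7.1]
width: 0.0451
grip_force: 39.8
```

Emit:
servo_tool(hand=[1,1,1,1], offset=[[0,0,0],[0,0,0],[0,0,0],[0,0,0]], turn=[[0,0,0],[0,0,0],[0,0,0],[0,0,0]])

```text
time_s: 22.02
position: [0.5777, -0.0219, 0.2392]
tool_rot: [0.001, 0.733, 0.68, 0.001]
ft_force: [-1.3, -0.9, 6.1]
width: 0.0451
grip_force: 39.8
```

```bash
python3 -c "
from h import *
to(.5196,-.2652,.355)"
```

```text
t 22.02 pos [ 0.5777 -0.0219  0.2392] yaw y-axis -4.35 units [-6.17 -0.98 -2.9 ] level [0.019 0.001 0.   ] w 0.0451 grip 39.8 F [-1.3 -0.9  6.1] q [-0.1   0.55  1.59 -0.    1.01 -0.03]
```

Emit:
servo_tool(hand=[1,1,1,1,1,1,1], offset=[[0,0,-0.2],[0,0,-0.5],[0,0,-0.7],[0,0,-0.4],[-0.2,-0.03,-0.1],[-0.5,-0.08,0],[-0.7,-0.1,0]], turn=[[0,0,0],[0,0,0],[0,0,0],[0,0,0],[0,0,0],[0,0,0],[0,0,0]])

```text
time_s: 22.9
position: [0.5642, -0.0785, 0.3128]
tool_rot: [-0.001, 0.733, 0.68, -0.001]
ft_force: [-0.9, -0.5, -1.5]
width: 0.045
grip_force: 41.1
```

Emit:
servo_tool(hand=[1,1,1,1,1,1,1,1], offset=[[-0.9,-0.15,0],[-0.9,-0.15,0],[-0.9,-0.15,0],[-0.9,-0.15,0],[-0.7,-0.1,0],[-0.47,-0.07,0],[0,0,0],[0,0,0]], turn=[[0,0,0],[0,0,0],[0,0,0],[0,0,0],[0,0,0],[0,0,0],[0,0,0],[0,0,0]])

```text
time_s: 23.9
position: [0.5196, -0.2647, 0.3136]
tool_rot: [-0.0, 0.733, 0.68, -0.0]
ft_force: [-0.2, -0.0, -1.1]
width: 0.0452
grip_force: 41.1
```

```bash
python3 -c "
from h import *
to(.5196,-.2652,.2380)
p,d=grab('scene');cv2.imwrite('pics/s2.png',cv2.resize(p[130:380,190:510,::-1],(768,600)))"
```

```text
t 23.9 pos [ 0.5196 -0.2647  0.3136] yaw y-axis -4.34 units [-0.01  0.    1.89] level [-0.005 -0.004  0.   ] w 0.0452 grip 41.1 F [-0.2 -0.  -1.1] q [-0.53  0.46  1.52  0.    1.16 -0.46]
```

View pics/s2.png

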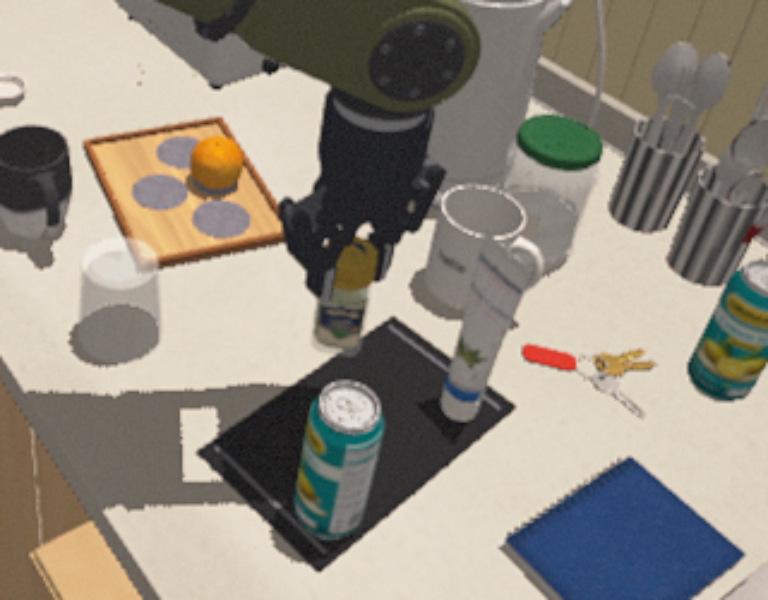

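The jar hangs upright over the mat at crop (345,300). The can (340,470) and the tube (475,340) stand on the mat, and the mandarin is still on its pad (217,165).

Emit:
servo_tool(hand=[1,1,1,1,1,1,1], offset=[[0,0,0.3],[0,0,0.6],[0,0,0.5],[0,0,0.3],[0,0,0.15],[0,0,0.05],[0,0,0]], turn=[[0,0,0],[0,0,0],[0,0,0],[0,0,0],[0,0,0],[0,0,0],[0,0,0]])

```text
time_s: 24.82
position: [0.5197, -0.2651, 0.2383]
tool_rot: [0.0, 0.733, 0.68, 0.0]
ft_force: [0.8, 0.8, -1.3]
width: 0.0452
grip_force: 41.1
```

Emit:
servo_tool(hand=[0.4,0.2,0.2,0.2,0.2,0.2,0.2,0.2], offset=[[0,0,0],[0,0,0],[0,0,0],[0,0,-0.4],[0,0,-0.8],[0,0,-0.8],[0,0,-0.5],[0,0,0]], turn=[[0,0,0],[0,0,0],[0,0,0],[0,0,0],[0,0,0],[0,0,0],[0,0,0],[0,0,0]])

```text
time_s: 25.82
position: [0.5196, -0.2651, 0.3402]
tool_rot: [0.002, 0.733, 0.68, 0.001]
ft_force: [-0.4, 0.3, -0.2]
width: 0.0685
grip_force: 0.0
```

```bash
python3 -c "
from h import *
to(.6075,.0335,.335)
near(.52,-.265,.04,.085,.12)
near(.607,.033,.035,.045,.08)
near(.607,.033,.035,.045,.08,'top')"
```

```text
t 25.82 pos [ 0.5196 -0.2651  0.3402] yaw y-axis -4.35 units [7.61 1.62 0.12] level [0.034 0.017 0.   ] w 0.0685 grip 0.0 F [-0.4  0.3 -0.2] q [-0.53  0.43  1.5  -0.    1.21 -0.46]
scene near 354 [ 0.5147 -0.2663  0.0969] [ 0.497 -0.284  0.085] [ 0.538 -0.243  0.103]
scene near 194 [0.601  0.0285 0.0526] [0.58  0.006 0.045] [0.627 0.054 0.06 ]
top near 231 [0.6084 0.0334 0.0533] [0.583 0.008 0.045] [0.635 0.06  0.063]
```

Emit:
servo_tool(hand=[0.05,0.05,0.05,0.05,0.05,0.05,0.05,0.05], offset=[[0.4,0.1,0],[0.9,0.2,0],[1,0.2,0],[1,0.2,0],[1,0.2,0],[1,0.22,0],[1,0.22,0],[0.8,0.18,0]], turn=[[0,0,0],[0,0,0],[0,0,0],[0,0,0],[0,0,0],[0,0,0],[0,0,0],[0,0,0]])

```text
time_s: 26.98
position: [0.6019, 0.0162, 0.3372]
tool_rot: [-0.0, 0.733, 0.68, -0.0]
ft_force: [0.5, -0.4, 1.1]
width: 0.0809
grip_force: 0.0
```

Emit:
servo_tool(hand=[0.05,0.05,0.05,0.05], offset=[[0.51,0.1,0.2],[0,0,0.7],[0,0,0.6],[0,0,0]], turn=[[0,0,0],[0,0,0],[0,0,0],[0,0,0]])

```text
time_s: 27.48
position: [0.6069, 0.0337, 0.2755]
tool_rot: [-0.001, 0.733, 0.68, -0.002]
ft_force: [0.3, -0.7, -0.3]
width: 0.081
grip_force: 0.0
```

```bash
python3 -c "
from h import *
to(.6075,.0335,.188)"
```

```text
t 27.48 pos [0.6069 0.0337 0.2755] yaw y-axis -4.36 units [-0.    0.03  2.19] level [-0.043  0.003  0.   ] w 0.081 grip 0.0 F [ 0.3 -0.7 -0.3] q [-0.    0.56  1.47 -0.    1.12  0.07]
```

Emit:
servo_tool(hand=[0.05,0.05,0.05,0.05,0.05,0.05,1,1], offset=[[0,0.03,0.4],[0,0,0.7],[0,0,0.6],[0,0,0.4],[0,0,0.14],[0,0,0],[0,0,0],[0,0,0]], turn=[[0,0,0],[0,0,0],[0,0,0],[0,0,0],[0,0,0],[0,0,0],[0,0,0],[0,0,0]], squeeze=25)

```text
time_s: 28.48
position: [0.6088, 0.0335, 0.1894]
tool_rot: [0.001, 0.733, 0.68, 0.001]
ft_force: [-1.0, -0.9, 3.5]
width: 0.0548
grip_force: 26.2
```

Emit:
servo_tool(hand=[1,1,1,1], offset=[[0,0,0],[0,0,0],[0,0,0],[0,0,0]], turn=[[0,0,0],[0,0,0],[0,0,0],[0,0,0]])

```text
time_s: 28.98
position: [0.6088, 0.0334, 0.1893]
tool_rot: [0.001, 0.733, 0.68, 0.001]
ft_force: [-1.2, -0.1, 6.0]
width: 0.0549
grip_force: 26.4
```

```bash
python3 -c "
from h import *
to(.486,.3155,.27)"
```

```text
t 28.98 pos [0.6088 0.0334 0.1893] yaw y-axis -4.35 units [ 6.8  -3.59 -2.02] level [ 0.018 -0.001  0.   ] w 0.0549 grip 26.4 F [-1.2 -0.1  6. ] q [-0.01  0.68  1.51 -0.    0.96  0.07]
```

Emit:
servo_tool(hand=[1,1,1,1,1,1], offset=[[0,0,-0.2],[0,0,-0.5],[0,0,-0.7],[0,0,-0.5],[0,0,-0.1],[0,0,0]], turn=[[0,0,0],[0,0,0],[0,0,0],[0,0,0],[0,0,0],[0,0,0]])

```text
time_s: 29.72
position: [0.6084, 0.0334, 0.268]
tool_rot: [-0.0, 0.733, 0.68, -0.0]
ft_force: [0.5, 0.1, -1.0]
width: 0.0548
grip_force: 26.8
```

Emit:
servo_tool(hand=[1,1,1,1,1,1,1,1], offset=[[0.3,-0.16,0],[0.6,-0.3,0],[0.8,-0.4,0],[0.8,-0.43,0],[0.8,-0.43,0],[0.8,-0.43,0],[0.8,-0.43,0],[0.8,-0.43,0]], turn=[[0,0,0],[0,0,0],[0,0,0],[0,0,0],[0,0,0],[0,0,0],[0,0,0],[0,0,0]])

```text
time_s: 30.72
position: [0.5045, 0.2715, 0.2675]
tool_rot: [-0.0, 0.733, 0.68, -0.001]
ft_force: [0.8, 0.3, -1.0]
width: 0.0549
grip_force: 26.8
```

Emit:
servo_tool(hand=[1,1,1,1], offset=[[0.6,-0.32,0],[0.5,-0.26,0],[0,0,0],[0,0,0]], turn=[[0,0,0],[0,0,0],[0,0,0],[0,0,0]])

```text
time_s: 31.22
position: [0.4858, 0.3154, 0.2678]
tool_rot: [-0.0, 0.733, 0.68, -0.0]
ft_force: [-0.6, -0.3, -0.7]
width: 0.0546
grip_force: 26.8
```

```bash
python3 -c "
from h import *
to(.486,.3155,.1875)
p,d=grab('scene');P=pts('scene',d);hsv=cv2.cvtColor(p,cv2.COLOR_RGB2HSV)
m=(d>0)&(hsv[...,0]<16)&(hsv[...,1]>150)&(np.hypot(P[...,0]-.486,P[...,1]-.315)<.06);q=P[m];print(len(q),q.mean(0),q.min(0),q.max(0))
A=np.c_[2*q,np.ones(len(q))];s=np.linalg.lstsq(A,(q**2).sum(1),rcond=None)[0];print('sphere',s[:3],np.sqrt(s[3]+(s[:3]**2).sum()))
cv2.imwrite('pics/s3.png',cv2.resize(p[70:250,120:330,::-1],(700,600)))"
```

```text
t 31.23 pos [0.4858 0.3154 0.2678] yaw y-axis -4.34 units [0.   0.01 2.01] level [-0.007  0.006  0.   ] w 0.0546 grip 26.8 F [-0.6 -0.3 -0.7] q [ 0.51  0.51  1.57 -0.    1.07  0.59]
51 [0.48319065 0.31012929 0.12964055] [0.45703192 0.29614554 0.09858297] [0.51499532 0.32759554 0.19528957]
sphere [0.4784845  0.29847274 0.14268692] 0.02875263213598842
```

View pics/s3.png

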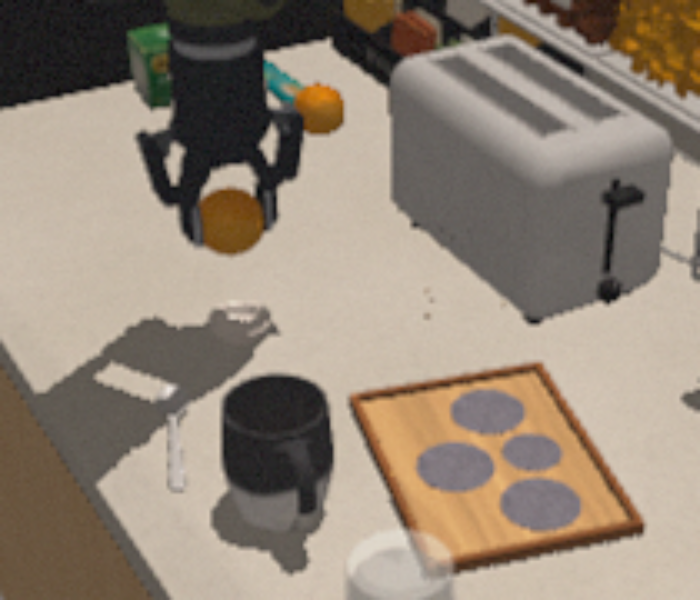

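The mandarin is held at crop (231,221). The dish is directly below at (240,320), and all four pads are empty.

```bash
python3 -c "
from h import *
p=cv2.imread('pics/s3.png')[...,::-1];hsv=cv2.cvtColor(p,cv2.COLOR_RGB2HSV)
m=((hsv[...,0]<18)&(hsv[...,1]>140)&(hsv[...,2]>60)).astype(np.uint8);m[:,285:]=0;m[:170]=0;m[270:]=0
cs,_=cv2.findContours(m,0,1);c=max(cs,key=cv2.contourArea);b=cv2.boundingRect(c);M=cv2.moments(c);print(b,M['m10']/M['m00'],M['m01']/M['m00'])
print(ray('scene',120+(M['m10']/M['m00']+.5)*.3-.5,70+(M['m01']/M['m00']+.5)*.3-.5,.1112))
"
```

```text
(200, 190, 64, 63) 231.07678799489145 220.27916134525327
[0.48590201 0.31692036 0.1112    ]
```

Emit:
servo_tool(hand=[1,1,1,1,1,1,1,1], offset=[[0,0,0.3],[0,0,0.6],[0,0,0.5],[0,0,0.3],[0,0,0.15],[0,0,0.1],[0,0,0.05],[0,0,0]], turn=[[0,0,0],[0,0,0],[0,0,0],[0,0,0],[0,0,0],[0,0,0],[0,0,0],[0,0,0]])

```text
time_s: 32.28
position: [0.4868, 0.3154, 0.1895]
tool_rot: [0.001, 0.734, 0.68, 0.001]
ft_force: [5.1, -3.9, 2.6]
width: 0.0549
grip_force: 27.3
```

Emit:
servo_tool(hand=[0.25,0.1,0.1,0.1,0,0,0,0], offset=[[0,0,0],[0,0,0],[0,0,0],[0,0,0],[0,0,-0.3],[0,0,-0.7],[0,0,-0.8],[0,0,-0.8]], turn=[[0,0,0],[0,0,0],[0,0,0],[0,0,0],[0,0,0],[0,0,0],[0,0,0],[0,0,0]])

```text
time_s: 33.28
position: [0.4859, 0.3155, 0.2942]
tool_rot: [0.0, 0.733, 0.68, 0.0]
ft_force: [-1.2, 0.2, 0.2]
width: 0.0855
grip_force: 0.0
```

Emit:
servo_tool(hand=[0.2,0.2], offset=[[0,0,-0.7],[0,0,0]], turn=[[0,0,0],[0,0,0]])

```text
time_s: 33.52
position: [0.4861, 0.3157, 0.3233]
tool_rot: [0.001, 0.733, 0.68, 0.002]
ft_force: [-0.3, -0.0, -0.1]
width: 0.0684
grip_force: 0.0
```

```bash
python3 -c "
from h import *
to(.5196,-.2650,.34)
p,d=grab('scene');cv2.imwrite('pics/s4.png',cv2.resize(p[70:250,120:330,::-1],(700,600)))
p,d=grab('top');np.savez('t4.npz',p=p,d=d);P=pts('top',d);near(.486,.3155,.04,.03,.08)
"
```

```text
t 33.52 pos [0.4861 0.3157 0.3233] yaw y-axis -4.35 units [-14.41   1.94  -0.45] level [ 0.039 -0.026  0.   ] w 0.0684 grip 0.0 F [-0.3 -0.  -0.1] q [0.51 0.44 1.53 0.   1.17 0.59]
scene near 242 [0.4798 0.3036 0.0457] [0.456 0.285 0.03 ] [0.509 0.331 0.058]
```

View pics/s4.png

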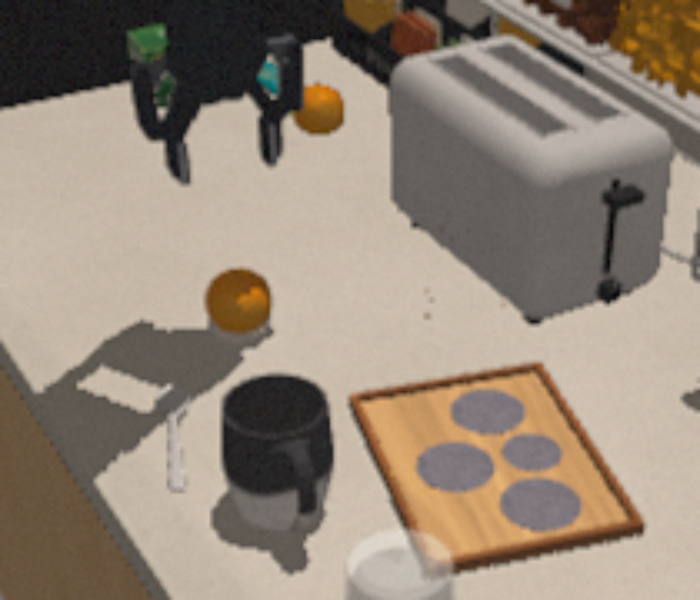

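The mandarin sits in the dish at crop (238,300), with its top at 58 mm as expected.

Emit:
servo_tool(hand=[0.2,0.2,0.2,0.2,0.2,0.2,0.2,0.2], offset=[[-0.4,0.05,-0.2],[-0.9,0.1,-0.2],[-1,0.13,0],[-1,0.13,0],[-1,0.14,0],[-1,0.14,0],[-1,0.14,0],[-1,0.14,0]], turn=[[0,0,0],[0,0,0],[0,0,0],[0,0,0],[0,0,0],[0,0,0],[0,0,0],[0,0,0]])

```text
time_s: 34.67
position: [0.502, 0.0194, 0.3364]
tool_rot: [-0.0, 0.734, 0.68, -0.0]
ft_force: [0.5, 0.6, 0.4]
width: 0.0683
grip_force: 0.0
```

Emit:
servo_tool(hand=[0.2,0.2,0.2,0.2,0.2,0.2,0.2,0.2], offset=[[-1,0.14,0],[-1,0.14,0],[-1,0.14,0],[-1,0.14,0],[-1,0.14,0],[-1,0.13,0],[-0.7,0.09,0],[-0.41,0.05,0]], turn=[[0,0,0],[0,0,0],[0,0,0],[0,0,0],[0,0,0],[0,0,0],[0,0,0],[0,0,0]])

```text
time_s: 35.67
position: [0.5189, -0.2668, 0.3361]
tool_rot: [-0.0, 0.734, 0.679, -0.0]
ft_force: [-0.2, 0.6, 0.8]
width: 0.0682
grip_force: 0.0
```

```bash
python3 -c "
from h import *
to(.5197,-.2651,.237)
z=np.load('t4.npz');p=z['p'];t=np.array([571.8,42.])/1000;a=np.radians(-13.93)
ex=np.array([np.cos(a),np.sin(a)]);ey=np.array([-ex[1],ex[0]])
img={'top':p,'scene':grab('scene')[0]}
for n,im in img.items():
  hsv=cv2.cvtColor(im,cv2.COLOR_RGB2HSV);m=((hsv[...,1]<75)).astype(np.uint8)
  k,l,st,ce=cv2.connectedComponentsWithStats(m,connectivity=4)
  for px,py in((-28,0),(20,61),(20,-61),(36,0)):
    w=t+ex*px/1e3+ey*py/1e3
    best=min((np.hypot(*(ray(n,*c,.006)[:2]-w)),i) for i,c in enumerate(ce) if i and 20<st[i,4]<900)
    print(n,px,py,'exp',w.round(4),'meas',ray(n,*ce[best[1]],.006)[:2].round(4),st[best[1],4])
near(.5197,-.2651,.04,.085,.12,'scene')
"
```

```text
t 35.67 pos [ 0.5189 -0.2668  0.3361] yaw y-axis -4.44 units [0.04 0.02 2.48] level [-0.006 -0.002  0.   ] w 0.0682 grip 0.0 F [-0.2  0.6  0.8] q [-0.54  0.44  1.5  -0.    1.21 -0.46]
top -28 0 exp [0.5446 0.0487] meas [0.5456 0.0491] 313
top 20 61 exp [0.6059 0.0964] meas [0.6071 0.0965] 314
top 20 -61 exp [ 0.5765 -0.022 ] meas [ 0.5776 -0.0219] 315
top 36 0 exp [0.6067 0.0333] meas [0.6075 0.0333] 187
scene -28 0 exp [0.5446 0.0487] meas [0.5446 0.0508] 269
scene 20 61 exp [0.6059 0.0964] meas [0.6061 0.0984] 228
scene 20 -61 exp [ 0.5765 -0.022 ] meas [ 0.5764 -0.0202] 295
scene 36 0 exp [0.6067 0.0333] meas [0.6067 0.0353] 154
scene near 353 [ 0.5146 -0.2662  0.0968] [ 0.496 -0.285  0.085] [ 0.538 -0.243  0.102]
```

Emit:
servo_tool(hand=[0.2,0.2,0.2,0.2,0.2,0.2,1,1], offset=[[0,0,0.4],[0,0,0.7],[0,0,0.7],[0,0,0.5],[0,0,0.18],[0,0,0],[0,0,0],[0,0,0]], turn=[[0,0,0],[0,0,0],[0,0,0],[0,0,0],[0,0,0],[0,0,0],[0,0,0],[0,0,0]], squeeze=40)

```text
time_s: 36.78
position: [0.5198, -0.2651, 0.2384]
tool_rot: [0.001, 0.733, 0.68, 0.0]
ft_force: [-1.2, 1.4, 5.9]
width: 0.0445
grip_force: 39.9
```

Emit:
servo_tool(hand=[1,1,1,1,1,1,1,1], offset=[[0,0,0],[0,0,0],[0,0,0],[0,0,-0.2],[0,0,-0.5],[0,0,-0.7],[0,0,-0.5],[0,0,0]], turn=[[0,0,0],[0,0,0],[0,0,0],[0,0,0],[0,0,0],[0,0,0],[0,0,0],[0,0,0]])

```text
time_s: 37.78
position: [0.5197, -0.2651, 0.3149]
tool_rot: [0.002, 0.733, 0.68, 0.0]
ft_force: [-0.3, 1.2, -1.3]
width: 0.0449
grip_force: 41.1
```

```bash
python3 -c "
from h import *
to(.5772,-.0215,.31)"
```

```text
t 37.77 pos [ 0.5197 -0.2651  0.3149] yaw y-axis -4.35 units [6.18 0.97 0.12] level [0.03  0.015 0.   ] w 0.0449 grip 41.1 F [-0.3  1.2 -1.3] q [-0.53  0.46  1.52  0.    1.16 -0.46]
```

Emit:
servo_tool(hand=[1,1,1,1,1,1,1,1], offset=[[0.3,0.05,0],[0.6,0.1,0],[0.9,0.14,0],[0.9,0.14,0],[0.9,0.14,0],[0.9,0.14,0],[0.8,0.12,0],[0.6,0.1,0]], turn=[[0,0,0],[0,0,0],[0,0,0],[0,0,0],[0,0,0],[0,0,0],[0,0,0],[0,0,0]])

```text
time_s: 38.78
position: [0.5745, -0.0305, 0.3119]
tool_rot: [-0.001, 0.733, 0.68, -0.001]
ft_force: [0.4, -0.7, -0.8]
width: 0.0446
grip_force: 41.1
```

Emit:
servo_tool(hand=[1,1,1], offset=[[0.28,0.04,0],[0,0,0],[0,0,0]], turn=[[0,0,0],[0,0,0],[0,0,0]])

```text
time_s: 39.15
position: [0.5769, -0.0222, 0.3128]
tool_rot: [-0.0, 0.734, 0.68, -0.0]
ft_force: [0.2, -1.1, -0.8]
width: 0.045
grip_force: 41.1
```

```bash
python3 -c "
from h import *
to(.5772,-.0217,.2407)"
```

```text
t 39.15 pos [ 0.5769 -0.0222  0.3128] yaw y-axis -4.39 units [0.01 0.01 1.8 ] level [-0.005  0.001  0.   ] w 0.045 grip 41.1 F [ 0.2 -1.1 -0.8] q [-0.1   0.45  1.54 -0.    1.15 -0.03]
```

Emit:
servo_tool(hand=[1,1,1,1,1,1,1], offset=[[0,0,0.3],[0,0,0.6],[0,0,0.5],[0,0,0.25],[0,0,0.1],[0,0,0.05],[0,0,0]], turn=[[0,0,0],[0,0,0],[0,0,0],[0,0,0],[0,0,0],[0,0,0],[0,0,0]])

```text
time_s: 40.02
position: [0.5771, -0.0216, 0.2415]
tool_rot: [0.0, 0.733, 0.68, 0.0]
ft_force: [-0.2, -1.1, -1.0]
width: 0.0447
grip_force: 41.1
```

Emit:
servo_tool(hand=[0.4,0.2,0.2,0.1,0.1,0.1,0.1,0.1], offset=[[0,0,0],[0,0,0],[0,0,0],[0,0,-0.4],[0,0,-0.8],[0,0,-0.9],[0,0,-0.9],[0,0,-0.2]], turn=[[0,0,0],[0,0,0],[0,0,0],[0,0,0],[0,0,0],[0,0,0],[0,0,0],[0,0,0]])

```text
time_s: 41.02
position: [0.577, -0.0215, 0.3727]
tool_rot: [0.002, 0.733, 0.68, 0.002]
ft_force: [0.1, 0.0, 0.3]
width: 0.0767
grip_force: 0.0
```

```bash
python3 -c "
from h import *
to(.4461,-.3562,.365)
near(.577,-.022,.04,.09,.12)"
```

```text
t 41.02 pos [ 0.577  -0.0215  0.3727] yaw y-axis -4.36 units [-8.59 -2.63  0.18] level [0.049 0.001 0.   ] w 0.0767 grip 0.0 F [0.1 0.  0.3] q [-0.1   0.39  1.48 -0.    1.27 -0.02]
scene near 194 [ 0.572  -0.0235  0.0993] [ 0.553 -0.041  0.09 ] [0.596 0.001 0.104]
```

Jar is back. Next the can.

Emit:
servo_tool(hand=[0.1,0.1,0.1,0.1,0.1,0.1,0.1,0.1], offset=[[-0.4,-0.12,0],[-0.9,-0.28,0],[-1,-0.3,0],[-1,-0.3,0],[-1,-0.31,0],[-1,-0.31,0],[-1,-0.31,0],[-1,-0.31,0]], turn=[[0,0,0],[0,0,0],[0,0,0],[0,0,0],[0,0,0],[0,0,0],[0,0,0],[0,0,0]])

```text
time_s: 42.08
position: [0.4641, -0.3077, 0.3678]
tool_rot: [-0.001, 0.734, 0.68, -0.0]
ft_force: [0.3, -0.6, 0.7]
width: 0.0769
grip_force: 0.0
```

Emit:
servo_tool(hand=[0.1,0.1,0.1,0.1], offset=[[-0.8,-0.25,0],[-0.49,-0.14,0.2],[0,0,0.3],[0,0,0]], turn=[[0,0,0],[0,0,0],[0,0,0],[0,0,0]])

```text
time_s: 42.58
position: [0.4461, -0.3555, 0.3473]
tool_rot: [-0.002, 0.733, 0.68, -0.0]
ft_force: [-0.6, -0.3, 0.2]
width: 0.077
grip_force: 0.0
```

```bash
python3 -c "
from h import *
to(.4461,-.3562,.246)"
```

```text
t 42.58 pos [ 0.4461 -0.3555  0.3473] yaw y-axis -4.33 units [-0.02  0.01  2.53] level [-0.023 -0.02   0.   ] w 0.077 grip 0.0 F [-0.6 -0.3  0.2] q [-0.74  0.4   1.53  0.    1.22 -0.66]
```

Emit:
servo_tool(hand=[0.1,0.1,0.1,0.1,0.1,0.1,1,1], offset=[[0,0,0.4],[0,0,0.7],[0,0,0.7],[0,0,0.5],[0,0,0.18],[0,0,0],[0,0,0],[0,0,0]], turn=[[0,0,0],[0,0,0],[0,0,0],[0,0,0],[0,0,0],[0,0,0],[0,0,0],[0,0,0]], squeeze=60)

```text
time_s: 43.58
position: [0.4463, -0.3562, 0.2511]
tool_rot: [0.001, 0.733, 0.68, 0.0]
ft_force: [0.4, 1.0, 5.5]
width: 0.0514
grip_force: 62.4
```

Emit:
servo_tool(hand=[1,1,1], offset=[[0,0,0],[0,0,0],[0,0,0]], turn=[[0,0,0],[0,0,0],[0,0,0]])

```text
time_s: 43.95
position: [0.4463, -0.3562, 0.2511]
tool_rot: [0.001, 0.733, 0.68, 0.0]
ft_force: [0.3, 1.2, 5.5]
width: 0.051
grip_force: 62.4
```

Emit:
servo_tool(hand=[1,1,1,1,1,1,1], offset=[[0,0,-0.2],[0,0,-0.5],[0,0,-0.7],[0,0,-0.7],[0,0,-0.6],[0,0,-0.3],[0,0,0]], turn=[[0,0,0],[0,0,0],[0,0,0],[0,0,0],[0,0,0],[0,0,0],[0,0,0]])

```text
time_s: 44.82
position: [0.446, -0.3561, 0.3703]
tool_rot: [0.0, 0.733, 0.68, 0.0]
ft_force: [0.2, 0.2, -3.3]
width: 0.0512
grip_force: 63.1
```

```bash
python3 -c "
from h import *
to(.5452,.0487,.365)"
```

```text
t 44.83 pos [ 0.446  -0.3561  0.3703] yaw y-axis -4.35 units [10.28  1.7   0.13] level [0.007 0.005 0.   ] w 0.0512 grip 63.1 F [ 0.2  0.2 -3.3] q [-0.74  0.37  1.5  -0.    1.26 -0.66]
```

Emit:
servo_tool(hand=[1,1,1,1,1,1,1,1], offset=[[0.3,0.05,0],[0.6,0.1,0],[0.8,0.13,0],[0.9,0.15,0],[0.9,0.15,0],[0.9,0.15,0],[0.9,0.15,0],[0.9,0.15,0]], turn=[[0,0,0],[0,0,0],[0,0,0],[0,0,0],[0,0,0],[0,0,0],[0,0,0],[0,0,0]])

```text
time_s: 45.82
position: [0.5059, -0.1101, 0.3689]
tool_rot: [-0.001, 0.733, 0.68, -0.0]
ft_force: [1.1, 0.2, -2.5]
width: 0.0512
grip_force: 63.1
```

Emit:
servo_tool(hand=[1,1,1,1,1,1,1,1], offset=[[0.9,0.15,0],[0.9,0.15,0],[0.9,0.15,0],[0.7,0.12,0],[0.4,0.07,0],[0.28,0.03,0],[0,0,0],[0,0,0]], turn=[[0,0,0],[0,0,0],[0,0,0],[0,0,0],[0,0,0],[0,0,0],[0,0,0],[0,0,0]])

```text
time_s: 46.82
position: [0.545, 0.0481, 0.3698]
tool_rot: [-0.0, 0.734, 0.68, -0.0]
ft_force: [-0.2, -0.4, -2.0]
width: 0.0511
grip_force: 63.1
```

```bash
python3 -c "
from h import *
to(.5452,.0487,.2533)"
```

```text
t 46.83 pos [0.545  0.0481 0.3698] yaw y-axis -4.39 units [0.02 0.   2.91] level [-0.001  0.001  0.   ] w 0.0511 grip 63.1 F [-0.2 -0.4 -2. ] q [ 0.02  0.32  1.57 -0.    1.24  0.1 ]
```

Emit:
servo_tool(hand=[1,1,1,1,1,1,1,1], offset=[[0,0,0.3],[0,0,0.7],[0,0,0.7],[0,0,0.6],[0,0,0.35],[0,0,0.15],[0,0,0.1],[0,0,0]], turn=[[0,0,0],[0,0,0],[0,0,0],[0,0,0],[0,0,0],[0,0,0],[0,0,0],[0,0,0]])

```text
time_s: 47.82
position: [0.5452, 0.0487, 0.2542]
tool_rot: [0.0, 0.733, 0.68, 0.0]
ft_force: [-0.0, -0.1, -2.5]
width: 0.051
grip_force: 63.1
```

Emit:
servo_tool(hand=[0.3,0.1,0.1,0.1,0.1,0.1,0.1,0.1], offset=[[0,0,0],[0,0,0],[0,0,0],[0,0,-0.4],[0,0,-0.8],[0,0,-0.9],[0,0,-0.9],[0,0,-0.9]], turn=[[0,0,0],[0,0,0],[0,0,0],[0,0,0],[0,0,0],[0,0,0],[0,0,0],[0,0,0]])

```text
time_s: 48.82
position: [0.5447, 0.0487, 0.4124]
tool_rot: [0.0, 0.733, 0.68, 0.0]
ft_force: [-0.0, -0.2, -0.8]
width: 0.0771
grip_force: 0.0
```

```bash
python3 -c "
from h import *
to(.614,-.3326,.42)
near(.545,.049,.04,.13,.16)
near(.614,-.333,.06,.14,.2)"
```

```text
t 48.83 pos [0.5447 0.0487 0.4124] yaw y-axis -4.35 units [-9.37  2.45 -0.19] level [ 0.012 -0.001  0.   ] w 0.0771 grip 0.0 F [-0.  -0.2 -0.8] q [0.02 0.29 1.52 0.   1.33 0.1 ]
scene near 193 [0.5417 0.0488 0.135 ] [0.52  0.024 0.13 ] [0.565 0.074 0.14 ]
scene near 476 [ 0.6122 -0.3313  0.1631] [ 0.607 -0.356  0.14 ] [ 0.618 -0.304  0.186]
```

Can back. Now the tube.

Emit:
servo_tool(hand=[0.2,0.2,0.2,0.2,0.2,0.2,0.2,0.2], offset=[[-0.4,0.1,-0.1],[-0.9,0.24,-0.1],[-1,0.26,0],[-1,0.26,0],[-1,0.26,0],[-1,0.26,0],[-1,0.26,0],[-1,0.27,0]], turn=[[0,0,0],[0,0,0],[0,0,0],[0,0,0],[0,0,0],[0,0,0],[0,0,0],[0,0,0]])

```text
time_s: 49.92
position: [0.5988, -0.2508, 0.417]
tool_rot: [-0.001, 0.734, 0.68, -0.0]
ft_force: [0.3, -0.5, 1.1]
width: 0.0684
grip_force: 0.0
```

Emit:
servo_tool(hand=[0.2,0.2,0.2,0.2,0.2], offset=[[-1,0.26,0],[-0.7,0.18,0],[-0.38,0.1,0],[0,0,0],[0,0,0]], turn=[[0,0,0],[0,0,0],[0,0,0],[0,0,0],[0,0,0]])

```text
time_s: 50.55
position: [0.6141, -0.3328, 0.4174]
tool_rot: [-0.0, 0.733, 0.68, -0.0]
ft_force: [-0.3, 0.1, -0.1]
width: 0.0684
grip_force: 0.0
```

```bash
python3 -c "
from h import *
to(.614,-.3326,.2995)"
```

```text
t 50.55 pos [ 0.6141 -0.3328  0.4174] yaw y-axis -4.35 units [ 0.   -0.    2.95] level [-0.009 -0.005  0.   ] w 0.0684 grip 0.0 F [-0.3  0.1 -0.1] q [-0.55  0.64  1.    0.    1.5  -0.47]
```

Emit:
servo_tool(hand=[0.2,0.2,0.2,0.2,0.2,0.2,1,1], offset=[[0,0,0.4],[0,0,0.8],[0,0,0.8],[0,0,0.6],[0,0,0.35],[0,0,0],[0,0,0],[0,0,0]], turn=[[0,0,0],[0,0,0],[0,0,0],[0,0,0],[0,0,0],[0,0,0],[0,0,0],[0,0,0]], squeeze=35)

```text
time_s: 51.55
position: [0.6144, -0.3329, 0.301]
tool_rot: [0.001, 0.733, 0.68, 0.0]
ft_force: [0.1, -0.9, -0.3]
width: 0.0327
grip_force: 0.0
```

Emit:
servo_tool(hand=[1,1,1,1,1], offset=[[0,0,0],[0,0,0],[0,0,0],[0,0,0],[0,0,0]], turn=[[0,0,0],[0,0,0],[0,0,0],[0,0,0],[0,0,0]])

```text
time_s: 52.18
position: [0.6144, -0.3329, 0.3005]
tool_rot: [0.001, 0.733, 0.68, 0.0]
ft_force: [0.7, -0.2, 6.0]
width: 0.0124
grip_force: 34.8
```

Emit:
servo_tool(hand=[1,1,1,1,1,1,1], offset=[[0,0,-0.2],[0,0,-0.5],[0,0,-0.8],[0,0,-0.8],[0,0,-0.7],[0,0,-0.4],[0,0,0]], turn=[[0,0,0],[0,0,0],[0,0,0],[0,0,0],[0,0,0],[0,0,0],[0,0,0]])

```text
time_s: 53.05
position: [0.6142, -0.3328, 0.4372]
tool_rot: [0.001, 0.733, 0.68, 0.0]
ft_force: [1.0, 0.1, -0.9]
width: 0.0125
grip_force: 34.0
```

```bash
python3 -c "
from h import *
to(.607,.096,.43)"
```

```text
t 53.05 pos [ 0.6142 -0.3328  0.4372] yaw y-axis -4.35 units [10.68 -0.99  0.17] level [0.017 0.009 0.   ] w 0.0125 grip 34.0 F [ 1.   0.1 -0.9] q [-0.55  0.63  0.97  0.    1.54 -0.47]
```

Emit:
servo_tool(hand=[1,1,1,1,1,1,1,1], offset=[[0.2,-0.05,0],[0.5,-0.08,0],[0.8,-0.08,0],[0.9,-0.08,0],[0.9,-0.08,0],[0.9,-0.08,0],[0.9,-0.08,0],[0.9,-0.08,0]], turn=[[0,0,0],[0,0,0],[0,0,0],[0,0,0],[0,0,0],[0,0,0],[0,0,0],[0,0,0]])

```text
time_s: 54.05
position: [0.6079, -0.0901, 0.4346]
tool_rot: [-0.001, 0.733, 0.68, -0.001]
ft_force: [-0.8, 0.5, -0.7]
width: 0.0129
grip_force: 34.0
```

Emit:
servo_tool(hand=[1,1,1,1,1,1,1,1], offset=[[0.9,-0.08,0],[0.9,-0.08,0],[0.9,-0.08,0],[0.9,-0.08,0],[0.7,-0.05,0],[0.38,-0.01,0],[0,0,0],[0,0,0]], turn=[[0,0,0],[0,0,0],[0,0,0],[0,0,0],[0,0,0],[0,0,0],[0,0,0],[0,0,0]])

```text
time_s: 55.05
position: [0.6073, 0.0953, 0.4356]
tool_rot: [-0.0, 0.734, 0.679, -0.0]
ft_force: [-0.3, 0.1, -0.4]
width: 0.0126
grip_force: 34.0
```

```bash
python3 -c "
from h import *
to(.607,.096,.3028)
near(.607,.096,.05,.1,.2);near(.607,.096,.05,.13,.17)"
```

```text
t 55.05 pos [0.6073 0.0953 0.4356] yaw y-axis -4.39 units [ 0.02 -0.01  3.32] level [-0.004  0.002  0.   ] w 0.0126 grip 34.0 F [-0.3  0.1 -0.4] q [ 0.1   0.43  1.28 -0.    1.44  0.17]
scene near 274 [0.5974 0.0879 0.1702] [0.587 0.079 0.137] [0.618 0.109 0.2  ]
scene near 131 [0.5976 0.0875 0.1543] [0.587 0.078 0.137] [0.619 0.103 0.17 ]
```

Emit:
servo_tool(hand=[1,1,1,1,1,1,1,1], offset=[[0,0,0.3],[0,0,0.7],[0,0,0.8],[0,0,0.7],[0,0,0.4],[0,0,0.25],[0,0,0.15],[0,0,0]], turn=[[0,0,0],[0,0,0],[0,0,0],[0,0,0],[0,0,0],[0,0,0],[0,0,0],[0,0,0]])

```text
time_s: 56.15
position: [0.6073, 0.0961, 0.3041]
tool_rot: [0.0, 0.733, 0.68, 0.0]
ft_force: [0.5, 0.7, -0.9]
width: 0.0125
grip_force: 34.0
```

Emit:
servo_tool(hand=[0.7,0.4,0.4,0.4,0.4,0.4,0.4,0.4], offset=[[0,0,0],[0,0,0],[0,0,0],[0,0,0],[0,0,-0.3],[0,0,-0.7],[0,0,-0.8],[0,0,-0.8]], turn=[[0,0,0],[0,0,0],[0,0,0],[0,0,0],[0,0,0],[0,0,0],[0,0,0],[0,0,0]])

```text
time_s: 57.15
position: [0.6071, 0.0961, 0.4099]
tool_rot: [0.0, 0.733, 0.68, 0.0]
ft_force: [-0.3, -0.5, 0.6]
width: 0.0511
grip_force: 0.0
```

Emit:
servo_tool(hand=[0.2,0.2,0.2,0.2,0.2,0.2,0.2], offset=[[0,0,-0.7],[0,-0.4,0],[0,-0.9,0],[0,-0.9,0],[0,-0.9,0],[0,-0.6,0],[0,0,0]], turn=[[0,0,0],[0,0,0],[0,0,0],[0,0,0],[0,0,0],[0,0,0],[0,0,0]])

```text
time_s: 58.02
position: [0.4587, 0.1075, 0.4372]
tool_rot: [0.001, 0.733, 0.68, 0.001]
ft_force: [0.0, -0.2, 0.1]
width: 0.0688
grip_force: 0.0
```

```bash
python3 -c "
from h import *
to(.5,.1,.42)
near(.607,.096,.05,.155,.2);near(.545,.049,.04,.13,.16);near(.577,-.022,.04,.095,.12);near(.486,.3155,.04,.045,.08)
p,d=grab('scene');cv2.imwrite('pics/s5.png',cv2.resize(p[100:330,120:400,::-1],(730,600)))"
```

```text
t 58.02 pos [0.4587 0.1075 0.4372] yaw y-axis -4.32 units [-0.11  1.04  0.43] level [ 0.019 -0.005  0.   ] w 0.0688 grip 0.0 F [ 0.  -0.2  0.1] q [0.15 0.1  1.69 0.   1.36 0.23]
scene near 133 [0.6056 0.0973 0.1712] [0.6   0.072 0.155] [0.611 0.125 0.188]
scene near 191 [0.5419 0.049  0.135 ] [0.518 0.028 0.13 ] [0.564 0.072 0.14 ]
scene near 169 [ 0.5729 -0.0221  0.1003] [ 0.553 -0.042  0.095] [0.597 0.001 0.104]
scene near 134 [0.481  0.3085 0.0518] [0.459 0.29  0.045] [0.506 0.334 0.058]
```

View pics/s5.png

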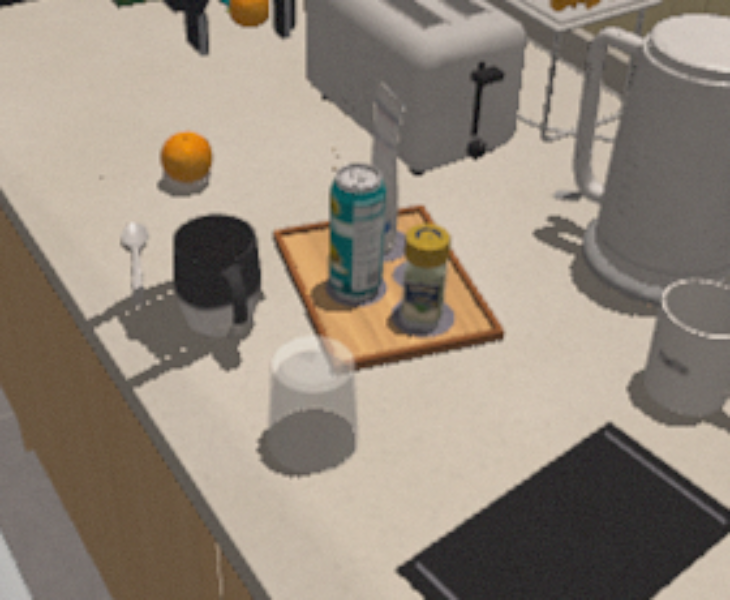

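The can (357,235), jar (425,280) and tube (388,170) stand back on their pads. The mandarin is in the dish (187,160), and the mug and glass have not moved. Handing in.

```bash
python3 -c "
from h import *
print(arm.close_job())"
```

```text
the job is handed in; nothing more can be done
None
```

The job is handed in at about 58 s: the mandarin is in the dish, the can, jar and tube are back upright on their original pads, the mug and glass were not moved, and the gripper is open and clear of everything.

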